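# Find the stamped magazine and push it to the dispatch line

## Robot

A 7-joint arm with a two-finger parallel gripper is mounted at the origin on a cart in front of the work surface, level with it; the furniture and walls round the work are solid. World frame = base frame: x ahead of the robot, y to its left, z up, the work surface at z = 0. Lengths are in m, angles in degrees, forces in N, time in s.
With the tool pointing down it reaches from about 0.4 to 0.85 m from the base axis. Payload 4.4 kg.
Tool frame: the origin (TCP) lies at the centre of the arm's flange, where the gripper is bolted on; the fingertips stand 199 mm ahead of it and the grasp point (between the pads) lies 180 mm ahead of it; x points along the fingers, z is the direction in which the jaws open and shut, and the axes are right-handed (so a half turn about x gives the same grasp; the last joint's range is limited). The gripper opens to 94 mm and grips with 3 to 60 N. Pads are 16 mm wide; open, the fingers measure 119 mm over their backs; the gripper's body (75 mm by 177 mm) begins 78 mm behind the grasp point.
Start: joints at [-71.207, 36.005, 2.206, 86.941, -1.547, 57.084, -1.146], TCP at [0.249, 0.6, 0.405] pointing down, gripper open.
Joint ranges: [-175.42, 175.42], [-21.48, 121.26], [-71.46, 75.88], [10.55, 141.38], [-63.04, 243.04], [13.31, 113.54], [-168.57, 168.57]. Speed limits (degrees/s): [147.25, 147.25, 180, 180, 180, 180, 180].

## Interface

Orientations are given as a 3x3 rotation matrix whose columns are the frame's x, y, z axes.
In Python, from workcell import r gives the robot as it stands.
- The arm moves only by the tool step_arm, never from a script. Its arguments are lists of equal length, an entry for each row: "dp": the shift along the tool's x, y, z in cm, a list of three; "roll": the turn about the tool's x in rad. A call has 1 to 10 rows; each row shifts and turns the commanded pose from where the row before left it, along the tool's axes as they then stand; what a row does not reach is not made up. A row lasts 1/12 s, in which the tool goes at most 41.7 mm and 7.16 degrees, less where a joint would pass 70% of its speed; a pose out of reach is approached as far as the arm can. A call is refused whole if a number of a shift passes 4.17 or a number of a turn 0.125, either way. A call with a gripper value outside its range is refused whole. "hand" is the finger opening in cm, from 0 to 9.4, set as the call begins (left out, the last holds). The fingers move at their own pace and stop on an object; "newtons" is the grip in N (left out, the last holds). Time passes only in rows, so rows that do not move let the fingers close. It gives the time, the measured TCP pose, the force and the opening at its end, in the units of the state.
- r.sense(): the state, without advancing time (a new reading comes with each control period).
- r.get_image(name): name is "side" or "top"; returns the picture (420x560x3 uint8, blue, green, red); there is no depth.
- r.get_calibration(name): a dict with "camera_matrix" (3x3 intrinsics, pixels), "rvec" (rotation vector, rad) and "tvec" (3), from world to camera coordinates, as OpenCV has them. Camera axes: x right, y down, z forward; pixel columns grow to the right and rows downward; lengths in m; the calibration is good to about 2 mm. A picture is of the moment at which its call begins. get_calibration takes no time and is no camera call.
- r.sign_off(): hands the job in, once; it reports no verdict.
The state is a dict: "t": time; "joints": joint angles; "dq": joint speeds; "joint_efforts": joint torques, N m; "position": TCP position; "orientation": TCP orientation; "contact_force": force on the tool from outside, world axes, zero at the start; "wrist_torque": the same for the moment, N m; "finger_gap": finger opening in m.
Only numpy, scipy, OpenCV 4.12 (cv2) and the standard library are available. Lean on these libraries where they do the work, as an engineer would, in place of code of your own. Each camera call takes 0.05 s, during which the arm holds its last target.

## Task

Two like black strip magazines stand on the worktop, and one of them has a stamp, a pale ring with a cross, on its underside. By pushing only, first tip both magazines over away from you, so that each lies on its far long side with its underside facing you; then push the stamped one, still lying, up to the dispatch line, the strip of dark tape behind them, so that its far long edge lies on the tape and along it, and leave the other where it fell. Do not pinch, lift or carry either magazine, and do not disturb the lens, the loupe or the tweezers.

Things in the scene. Friction and masses are not known exactly. Their poses are not given: they have to be found in the camera images.
- magazine_a: black strip magazine, an oblong case 54 mm wide (x), 201 long (y), 80 high (z), 0.4 to 0.65 kg, one of two alike; stands on its base, a long side to the robot. Origin: middle of the underside; z to its top; long sides at x = -25 and +27 mm. Pushed above 60 mm on the near long side it tips about its far bottom edge and past 35 degrees falls over.
- magazine_b: black strip magazine, an oblong case 54 mm wide (x), 201 long (y), 80 high (z), 0.4 to 0.65 kg, one of two alike; stands on its base, a long side to the robot. Origin: middle of the underside; z to its top; long sides at x = -25 and +27 mm. Lying on its far side it is 54 mm high and 80 deep, origin 27 mm up, underside upright towards the robot.
- stamp (a point): the middle of the stamp, a pale ring 40 mm across with a diagonal cross in it, flat on the underside of one of the two magazines (at the middle of that underside; the other underside is bare). Out of the cameras' sight until that magazine is tipped.
- line: the dispatch line, a straight strip of dark tape flat on the worktop behind the magazines, 520 mm long (its y), 16 mm wide (its x), no thickness to speak of. Origin: its middle, on the worktop; x axis points away from the robot, square to the strip. A lying magazine whose far edge is on the middle of the tape has its underside 80 mm in front of the tape's middle.
- lens: spare microscope objective, a black upright cylinder 47 mm across and 43 mm high, loose, between the magazines and nearer the robot; origin at the centre of its underside. A bystander.
- loupe: small folding loupe, 52 x 30 x 16 mm, loose, at the front left; origin at the centre of its underside. A bystander.
- tweezers: black tweezers lying flat, 118 mm long (its y), 18 mm wide, 10 mm high, loose, at the front left; origin at the centre, on the worktop. A bystander.

How it is judged (in metres and radians):
On the way, in this order (a step that is already met when the one before it is completed fails the run):
1. both magazines lie on their far long sides, undersides facing the robot (angle between magazine_a's own z axis and vertical between 1.4 and 1.74 rad and z of line in the frame of magazine_a above 0 m and angle between magazine_b's own z axis and vertical between 1.4 and 1.74 rad and z of line in the frame of magazine_b above 0 m), for 0.2 s.
2. the stamped magazine lies with its far edge on the dispatch line (angle between magazine_a's own z axis and vertical between 1.4 and 1.74 rad and z of line in the frame of magazine_a above 0 m and x of magazine_a in the frame of line between -0.088 and -0.072 m and angle between the y axis of magazine_a and the y axis of line, either way round below 0.07 rad), for 0.2 s.
At the end, for the whole second after the job is handed in: Both magazines at rest on their far long sides (within 10 degrees), undersides to the robot; the stamped one's far edge (its top) within 8 mm of the tape's middle line, parallel within 0.07 rad; the other's underside centre within 110 mm of its start (all of step 2 and angle between magazine_b's own z axis and vertical between 1.4 and 1.74 rad and z of line in the frame of magazine_b above 0 m and distance of magazine_b from where it was at the start of the episode below 0.11 m and linear speed of each of magazine_a, magazine_b below 0.01 m/s); the robot touches nothing.
It fails at once if a magazine is straddled or pinched: the point between the finger pads comes inside its outline ((x of the grasp point in the frame of magazine_a between -0.02 and 0.022 m and y of the grasp point in the frame of magazine_a between -0.095 and 0.095 m and z of the grasp point in the frame of magazine_a between 0.01 and 0.09 m) or (x of the grasp point in the frame of magazine_b between -0.02 and 0.022 m and y of the grasp point in the frame of magazine_b between -0.095 and 0.095 m and z of the grasp point in the frame of magazine_b between 0.01 and 0.09 m)).
It fails at once if a magazine is lifted: the middle of its underside is over 45 mm above the worktop (height (world z) of any of magazine_a, magazine_b above 0.045 m).
It fails at once if the bare magazine is pushed to the line: its far edge comes onto the tape (x of magazine_b in the frame of line above -0.088 m).
It fails at once if a bystander (lens, loupe, tweezers) is moved by more than 20 mm (distance of any of lens, loupe, tweezers from where it was at the start of the episode above 0.02 m).
It also fails if it takes over 54 s, if anything falls off the work surface, if the arm or the gripper's body presses on something with over 40 N, if the wrist force passes 120 N, or if a joint passes its speed limit or range.

## Working session

There is one attempt and no reset: what is moved stays moved. The work goes in short steps, Python scripts to look and compute and a tool call to move; the robot and the scene stay as the last step left them, time stands still between calls to the robot, and variables do not carry over. Pictures are saved under pics/ and viewed, and the job is handed in when it is done.

Besides the shell and the picture viewer there is one more tool, called after "Emit:" by a JSON object that holds its "method" and its "body". step_arm: Moves the arm, as the interface text tells. Its arguments: {"type":"object","properties":{"dp":{"type":"array","items":{"type":"array","items":{"type":"number"}}},"roll":{"type":"array","items":{"type":"number"}},"hand":{"type":"number"},"newtons":{"type":"number"}},"required":["dp","roll"]}

```bash
mkdir -p pics; ls
cat > h.py <<'E'
import numpy as np,cv2
from workcell import r
def P(n,X):
    c=r.get_calibration(n)
    return cv2.projectPoints(np.array(X,float).reshape(-1,3),np.array(c['rvec'],float),np.array(c['tvec'],float),np.array(c['camera_matrix'],float),None)[0].reshape(-1,2)
def B(n,uv,z=0):
    c=r.get_calibration(n);R=cv2.Rodrigues(np.array(c['rvec'],float))[0];t=np.array(c['tvec'],float).ravel()
    C=-R.T@t; out=[]
    for u,v in np.atleast_2d(uv):
        d=R.T@np.linalg.inv(np.array(c['camera_matrix']))@[u,v,1]
        out.append(C+d*(z-C[2])/d[2])
    return np.array(out)
def snap(n,f):
    im=r.get_image(n);cv2.imwrite(f'pics/{f}.png',im);return im
E
python3 - <<'E'
from h import *
for n in('top','side'):
    snap(n,n+'0');c=r.get_calibration(n);R=cv2.Rodrigues(np.array(c['rvec']))[0];print(n,-R.T@np.array(c['tvec']).ravel(),R.round(2).tolist())
print(r.sense())
E
```

```text
pics
top [ 0.37168918 -0.0120935   0.86333894] [[-0.0, -1.0, -0.01], [-0.98, 0.01, -0.2], [0.2, 0.01, -0.98]]
side [0.57410257 1.17975165 0.53597052] [[-1.0, 0.04, -0.02], [0.03, 0.38, -0.92], [-0.03, -0.92, -0.38]]
{'t': 0.1, 'joints': array([-71.20808785,  36.05199031,   2.20380953,  86.9895488 ,
        -1.54818186,  57.08345582,  -1.14513732]), 'dq': array([-0.04204849, -0.1200002 ,  0.00452828, -0.15646878, -0.01727085,
       -0.02065529,  0.04512694]), 'joint_efforts': array([ 2.63344424e-03, -5.50792372e+01,  1.14752077e+00, -1.87119055e+01,
       -5.21008414e-02,  1.91330194e-02,  7.93857771e-05]), 'position': array([0.24926867, 0.60002351, 0.40386856]), 'orientation': array([[-6.30354719e-04, -9.23460149e-01,  3.83693831e-01],
       [-1.53921740e-03,  3.83694349e-01,  9.23458866e-01],
       [-9.99998617e-01, -8.48156710e-06, -1.66326947e-03]]), 'contact_force': array([-0.03674347, -0.13704519, -0.15025597]), 'wrist_torque': array([-0.03887623, -0.04874814,  0.05858139]), 'finger_gap': 0.09393874131620944}
```

View pics/top0.png

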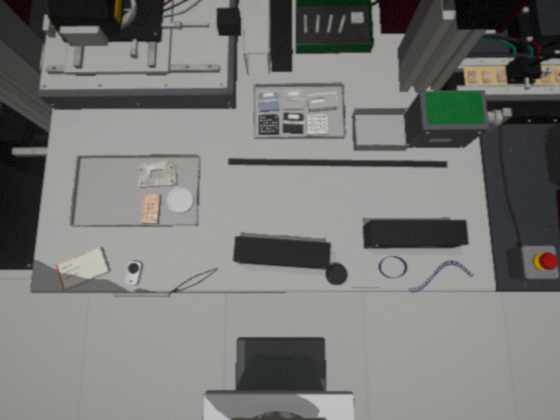

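View pics/side0.png

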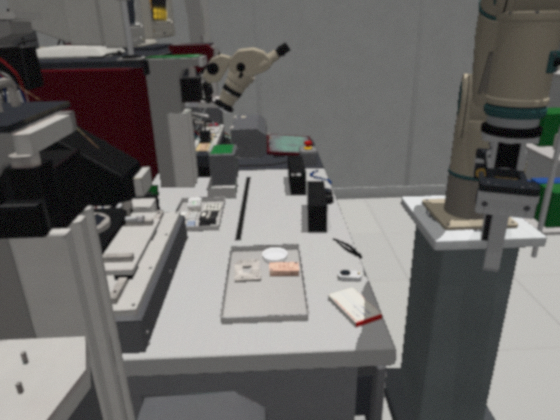

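The top view shows two magazines (left about (282,252), right about (415,233)), the tape from (229,162) to (446,164), the lens at (336,273), and the tweezers and loupe at the front left. I'll enlarge it.

Run:
```python
from h import *
im=cv2.imread('pics/top0.png')
cv2.imwrite('pics/c1.png',cv2.resize(im[205:300,215:365],None,fx=5,fy=5,interpolation=cv2.INTER_CUBIC))
cv2.imwrite('pics/c2.png',cv2.resize(im[205:300,345:495],None,fx=5,fy=5,interpolation=cv2.INTER_CUBIC))
cv2.imwrite('pics/c3.png',cv2.resize(im[145:180,215:460],None,fx=3.2,fy=3.2,interpolation=cv2.INTER_CUBIC))
```

```text
(no output)
```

View pics/c1.png

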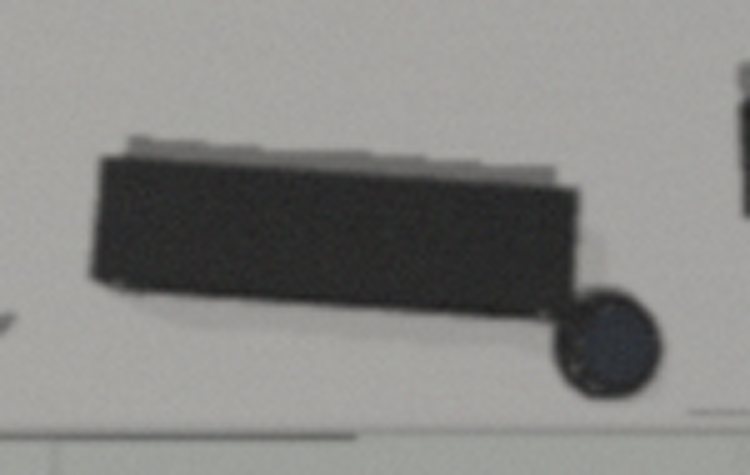

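View pics/c2.png

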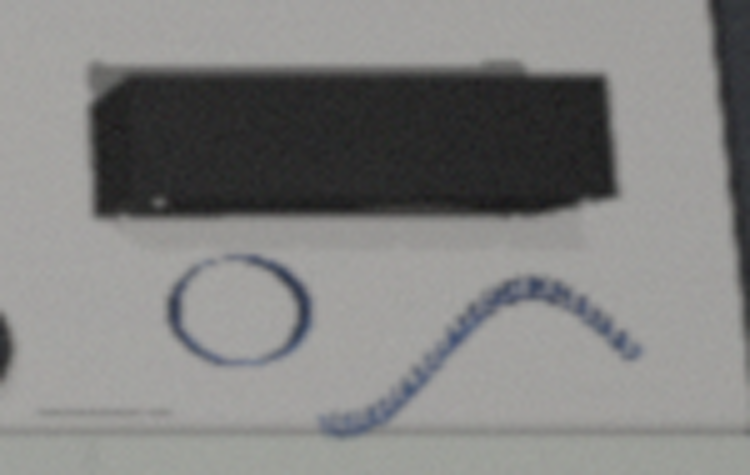

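View pics/c3.png

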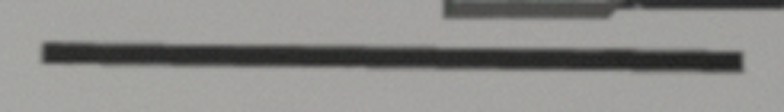

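Run:
```python
from h import *
o=np.array([215,205.]);o2=np.array([345,205.])
print('L top',B('top',np.array([[102,157],[578,188],[92,278],[555,318]])/5+o,.08).round(4).tolist())
print('R top',B('top',np.array([[130,76],[605,77],[152,205],[618,195]])/5+o2,.08).round(4).tolist())
print('R bot',B('top',np.array([[92,104],[95,215]])/5+o2,0).round(4).tolist())
print('line',B('top',np.array([[43,53],[742,62]])/3.2+[215,145],0).round(4).tolist())
print('lens',B('top',np.array([[608,345]])/5+o,.043).round(4).tolist())
print('tw,loupe, edge',B('top',[[172,291],[217,268],[133,271],[300,291]],.0).round(4).tolist())
print('obst: green board box, tray',B('top',[[345,136],[410,148]],.0).round(4).tolist())
```

```text
L top [[0.4759, 0.0861, 0.08], [0.4621, -0.1115, 0.08], [0.4258, 0.0892, 0.08], [0.4089, -0.1005, 0.08]]
R top [[0.5088, -0.1972, 0.08], [0.5074, -0.3945, 0.08], [0.4547, -0.2035, 0.08], [0.4581, -0.395, 0.08]]
R bot [[0.5098, -0.198, 0.0], [0.4587, -0.197, 0.0]]
line [[0.6666, 0.1162, 0.0], [0.656, -0.402, 0.0]]
lens [[0.3992, -0.1269, 0.043]]
tw,loupe, edge [[0.3642, 0.2357, 0.0], [0.4149, 0.1363, 0.0], [0.4088, 0.3266, 0.0], [0.3635, -0.0504, 0.0]]
obst: green board box, tray [[0.7292, -0.164, 0.0], [0.6975, -0.318, 0.0]]
```

Emit:
{"method": "step_arm", "body": {"dp": [[0,0,0],[0,0,0],[0,0,0],[0,0,0],[0,-1.19,-3.74],[0,-1.19,-3.74],[0,-1.19,-3.74],[0,-1.19,-3.74],[0,-1.19,-3.74],[0,-1.19,-3.74]], "roll": [-0.081,-0.081,-0.081,-0.081,0,0,0,0,0,0]}}

```text
t: 0.93
position: [0.305, 0.3694, 0.4044]
orientation: [[-0.0, -0.998, 0.07], [-0.001, 0.07, 0.998], [-1.0, 0.0, -0.001]]
contact_force: [0.2, 0.1, 0.0]
finger_gap: 0.094
```

Emit:
{"method": "step_arm", "body": {"dp": [[0,-1.18,-3.72],[0,-1.18,-3.72],[0,-1.18,-3.72],[0,-1.18,-3.72],[0,-1.18,-3.72],[0,-1.18,-3.72],[0,-1.18,-3.72],[0,-1.18,-3.72],[0,-1.18,-3.72],[0,-1.18,-3.72]], "roll": [0,0,0,0,0,0,0,0,0,0]}}

```text
t: 1.77
position: [0.3966, -0.0098, 0.4047]
orientation: [[0.0, -0.998, 0.07], [0.0, 0.07, 0.998], [-1.0, 0.0, 0.0]]
contact_force: [0.3, 1.1, -0.5]
finger_gap: 0.0939
```

Emit:
{"method": "step_arm", "body": {"dp": [[0,0,0],[3,0,0],[3,0,0],[3,0,0],[0,0,0]], "roll": [0,0,0,0,0]}}

```text
t: 2.18
position: [0.395, -0.0076, 0.311]
orientation: [[-0.009, -0.998, 0.07], [-0.0, 0.07, 0.998], [-1.0, 0.009, -0.001]]
contact_force: [-1.2, -0.2, 0.3]
finger_gap: 0.0944
```

Run:
```python
from h import *
snap('top','t1');snap('side','s1')
im=cv2.imread('pics/s1.png')
cv2.imwrite('pics/s1c.png',cv2.resize(im[130:290,240:420],None,fx=3.5,fy=3.5,interpolation=cv2.INTER_CUBIC))
```

```text
(no output)
```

View pics/t1.png

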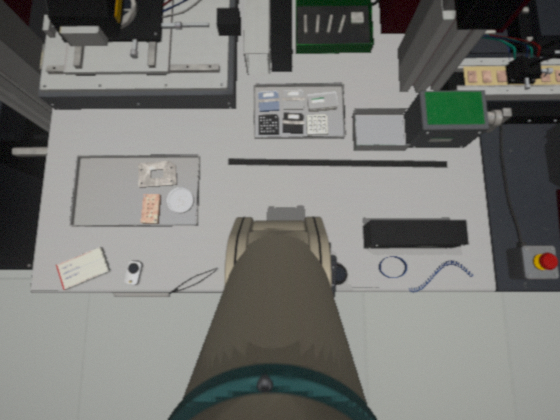

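View pics/s1c.png

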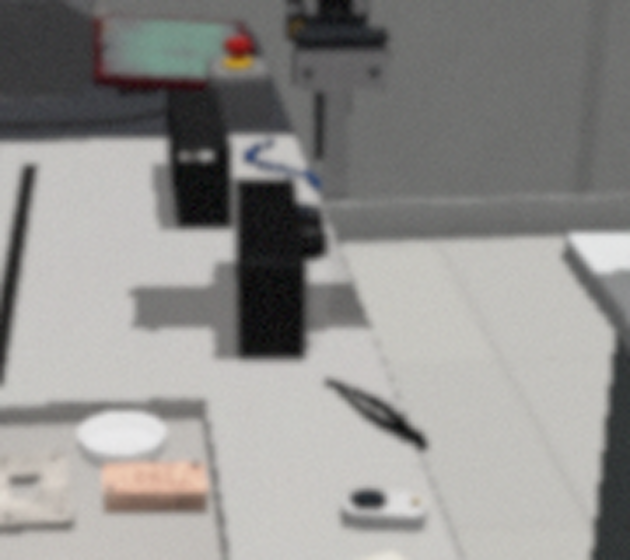

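Emit:
{"method": "step_arm", "body": {"dp": [[1.5,0,0],[1.5,0,0],[1.6,0,0],[0,0,0],[0,0,0]], "roll": [0,0,0,0,0]}}

```text
t: 2.7
position: [0.3972, -0.0077, 0.2698]
orientation: [[0.001, -0.998, 0.069], [0.0, 0.069, 0.998], [-1.0, -0.001, 0.0]]
contact_force: [1.0, 0.1, 0.0]
finger_gap: 0.0943
```

Emit:
{"method": "step_arm", "body": {"dp": [[0.3,-0.4,0],[0,-0.4,0],[0,-0.4,0],[0,-0.4,0],[0,-0.4,0],[0,-0.4,0],[0,-0.4,0]], "roll": [0,0,0,0,0,0,0]}}

```text
t: 3.28
position: [0.4247, -0.0099, 0.2657]
orientation: [[-0.001, -0.998, 0.07], [-0.0, 0.07, 0.998], [-1.0, 0.001, -0.0]]
contact_force: [-4.1, 0.3, 3.9]
finger_gap: 0.094
```

```bash
cat > sc.py <<'E'
import sys
from h import *
f=sys.argv[1];snap('side',f)
im=cv2.imread(f'pics/{f}.png')
cv2.imwrite(f'pics/{f}c.png',cv2.resize(im[130:290,240:420],None,fx=3.5,fy=3.5,interpolation=cv2.INTER_CUBIC))
E
python3 sc.py s2
```

```text
(no output)
```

View pics/s2c.png

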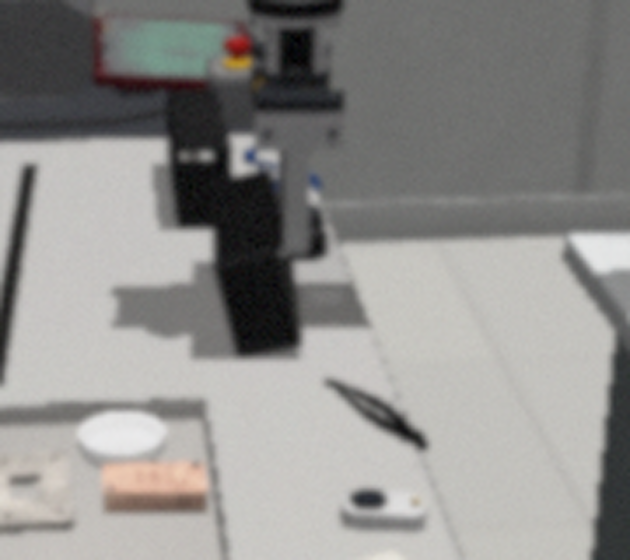

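Tipping well: the near magazine leans about 12° and its far bottom edge stays put. I'll continue.

Emit:
{"method": "step_arm", "body": {"dp": [[0,-0.4,0],[0,-0.4,0],[0,-0.4,0],[0,-0.4,0],[0,-0.4,0],[0,-0.4,0],[0,-0.4,0]], "roll": [0,0,0,0,0,0,0]}}

```text
t: 3.92
position: [0.4535, -0.0118, 0.2656]
orientation: [[0.001, -0.998, 0.07], [0.0, 0.07, 0.998], [-1.0, -0.001, 0.0]]
contact_force: [0.2, 0.8, -0.2]
finger_gap: 0.0938
```

```bash
python3 sc.py s3
```

```text
(no output)
```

View pics/s3c.png

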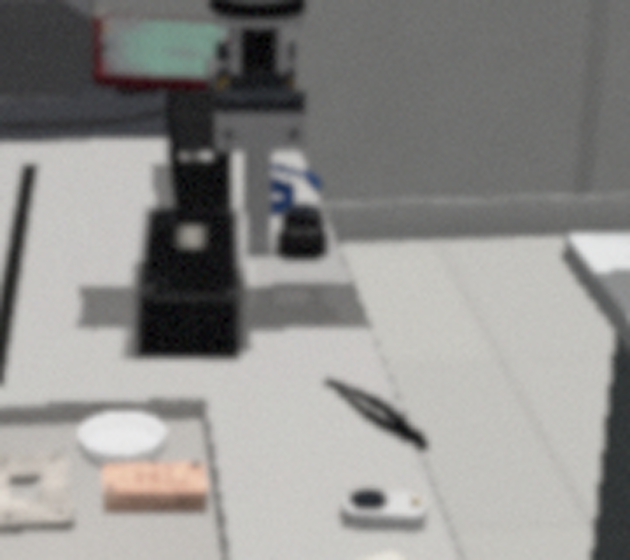

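Emit:
{"method": "step_arm", "body": {"dp": [[-3,0,0],[-3,0,0],[0,0,-3.56],[0,0,-3.56],[0,0,-3.56],[0,0,-3.56],[0,0,-3.56],[0,0,-3.56],[0,0,-3.56],[0,0,-3.56]], "roll": [0,0,0,0,0,0,0,0,0,0]}}

```text
t: 4.8
position: [0.4323, -0.2978, 0.3256]
orientation: [[0.0, -0.998, 0.07], [-0.0, 0.07, 0.998], [-1.0, -0.0, -0.0]]
contact_force: [-0.1, 0.1, -0.1]
finger_gap: 0.0937
```

Run:
```python
from h import *
im=snap('top','t2');print(r.sense()['position'])
```

```text
[ 0.43080855 -0.3057859   0.32597164]
```

View pics/t2.png

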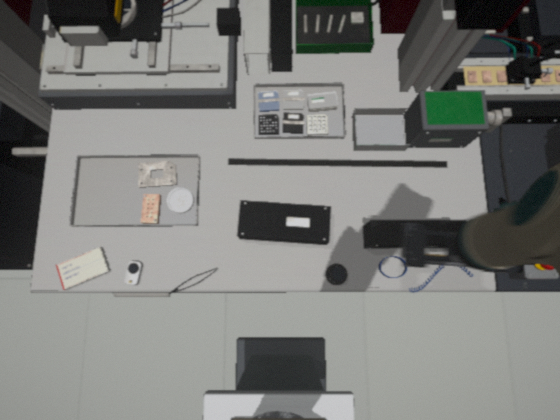

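Emit:
{"method": "step_arm", "body": {"dp": [[0,0,0.5],[2,0,0],[2,0,0],[2,0,0],[0,0,0]], "roll": [-0.06,0,0,0,0]}}

```text
t: 5.27
position: [0.432, -0.2901, 0.2627]
orientation: [[-0.005, -1.0, 0.01], [0.003, 0.01, 1.0], [-1.0, 0.005, 0.003]]
contact_force: [-0.0, 0.5, 0.5]
finger_gap: 0.094
```

```bash
python3 - <<'E'
from h import *
im=snap('top','t3');print(r.sense()['position'],r.sense()['contact_force'])
cv2.imwrite('pics/t3c.png',cv2.resize(im[180:270,225:345],None,fx=6,fy=6,interpolation=cv2.INTER_CUBIC))
cv2.imwrite('pics/t3d.png',cv2.resize(im[200:300,345:495],None,fx=5,fy=5,interpolation=cv2.INTER_CUBIC))
E
python3 sc.py s4
```

```text
[ 0.43250359 -0.29035144  0.26425329] [-1.28068209 -0.01785083  0.21522042]
```

View pics/t3c.png

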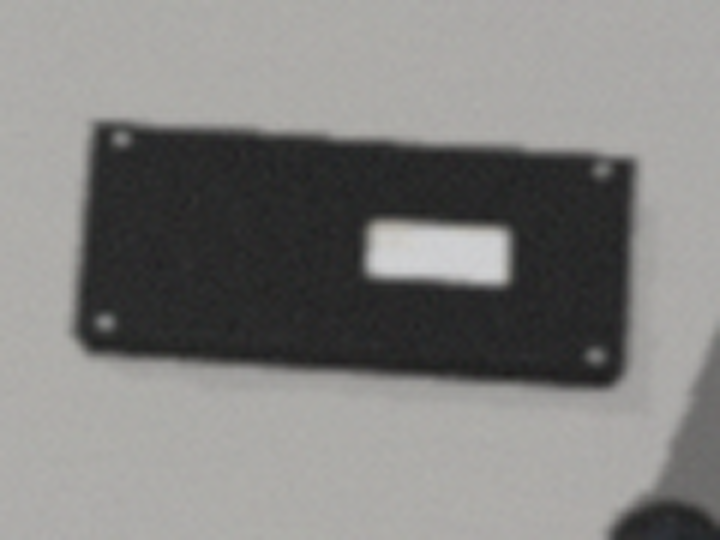

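View pics/t3d.png

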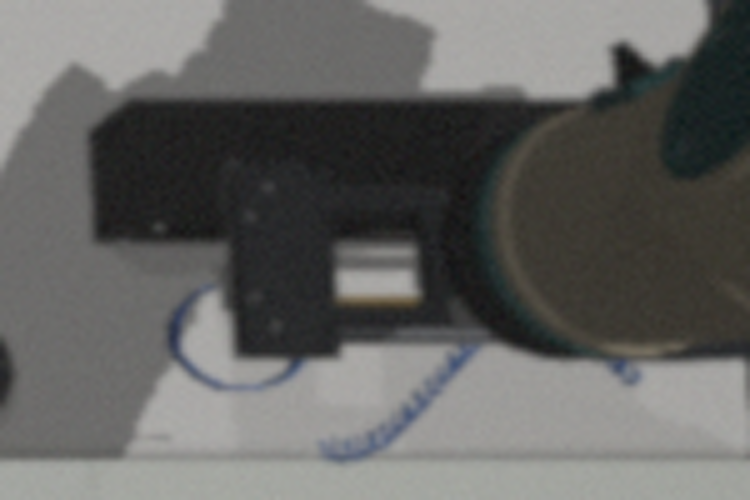

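View pics/s4c.png

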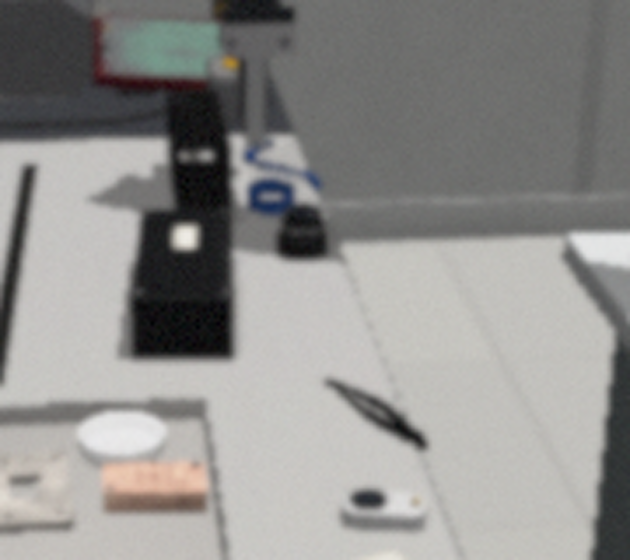

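Emit:
{"method": "step_arm", "body": {"dp": [[0,-0.4,0],[0,-0.4,0],[0,-0.4,0],[0,-0.4,0],[0,-0.4,0],[0,-0.4,0],[0,-0.4,0],[0,-0.4,0],[0,-0.4,0]], "roll": [0,0,0,0,0,0,0,0,0]}}

```text
t: 6.12
position: [0.4695, -0.2913, 0.2659]
orientation: [[0.0, -1.0, 0.01], [-0.0, 0.01, 1.0], [-1.0, -0.0, -0.0]]
contact_force: [-2.8, 0.8, 4.3]
finger_gap: 0.0942
```

Emit:
{"method": "step_arm", "body": {"dp": [[0,-0.4,0],[0,-0.4,0],[0,-0.4,0],[0,-0.4,0],[0,-0.4,0]], "roll": [0,0,0,0,0]}}

```text
t: 6.53
position: [0.4901, -0.2914, 0.2655]
orientation: [[0.001, -1.0, 0.01], [-0.0, 0.01, 1.0], [-1.0, -0.001, -0.0]]
contact_force: [-0.5, -0.2, -0.0]
finger_gap: 0.094
```

```bash
python3 sc.py s5
```

```text
(no output)
```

View pics/s5c.png

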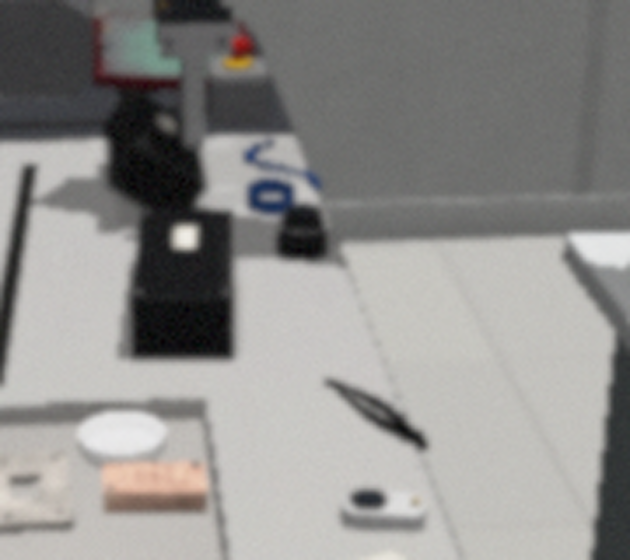

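The far magazine is past its balance point, so I'll let it fall and then retreat up and to the right to clear the view.

Emit:
{"method": "step_arm", "body": {"dp": [[0,-0.3,0],[0,0,0],[0,0,0]], "roll": [0,0,0]}}

```text
t: 6.83
position: [0.4921, -0.2915, 0.2655]
orientation: [[-0.0, -1.0, 0.01], [0.0, 0.01, 1.0], [-1.0, 0.0, 0.0]]
contact_force: [-0.2, 0.4, -0.4]
finger_gap: 0.0943
```

Emit:
{"method": "step_arm", "body": {"dp": [[-3,0,0],[-4,0,0],[-4,0,0],[-2,3,0],[0,4,0],[0,4,0],[0,4,-2],[0,2,-2],[0,0,0]], "roll": [0,0,0,0,0,0,0,0,0]}}

```text
t: 7.58
position: [0.3192, -0.3316, 0.3961]
orientation: [[-0.003, -1.0, 0.019], [-0.002, 0.019, 1.0], [-1.0, 0.002, -0.002]]
contact_force: [-0.2, -0.9, 0.3]
finger_gap: 0.094
```

```bash
python3 sc.py s6
python3 - <<'E'
from h import *
im=snap('top','t4');print(r.sense()['position'],r.sense()['contact_force'])
E
```

```text
[ 0.32366452 -0.32908199  0.39594282] [1.07082022 0.91367572 0.44639456]
```

View pics/s6c.png

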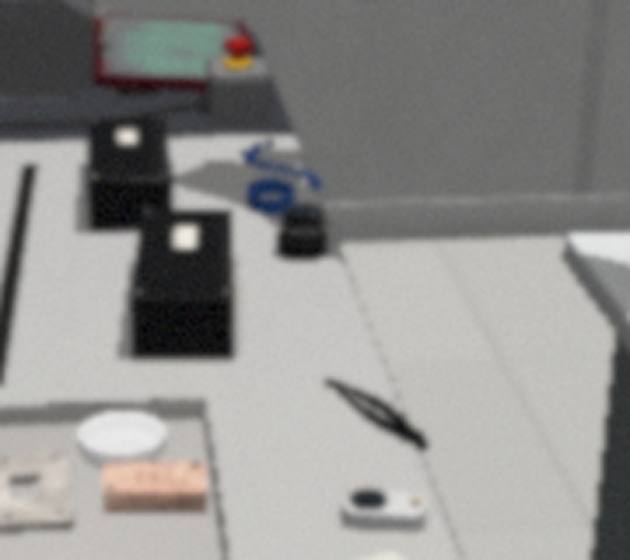

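View pics/t4.png

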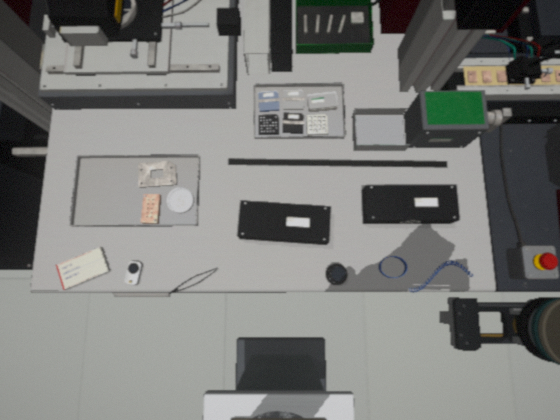

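Both lie flat. Now I'll enlarge the near faces (undersides) in the top view with more contrast.

Run:
```python
from h import *
ims=[cv2.imread('pics/t4.png').astype(float)]+[r.get_image('top').astype(float) for _ in range(4)]
im=np.mean(ims,0); np.save('t4m.npy',im)
e=np.clip(im*2.5-40,0,255).astype(np.uint8)
a=cv2.resize(e[228:252,232:337],None,fx=7,fy=7,interpolation=cv2.INTER_CUBIC)
b=cv2.resize(e[210:234,357:462],None,fx=7,fy=7,interpolation=cv2.INTER_CUBIC)
cv2.imwrite('pics/t4z.png',np.vstack([a,b]))
```

```text
(no output)
```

View pics/t4z.png

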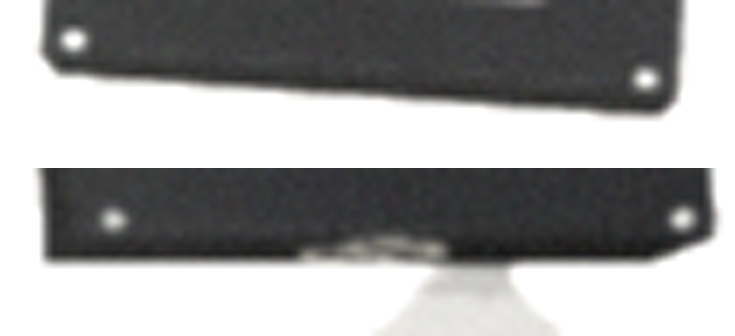

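R (right) carries the stamp: a pale ring at crop (375,245) on its underside. L shows none. Now I'll measure R's lying pose from the top face corners.

Run:
```python
from h import *
im=np.load('t4m.npy').clip(0,255).astype(np.uint8)
cv2.imwrite('pics/t4r.png',cv2.resize(im[150:235,355:470],None,fx=6.5,fy=6.5,interpolation=cv2.INTER_CUBIC))
```

```text
(no output)
```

View pics/t4r.png

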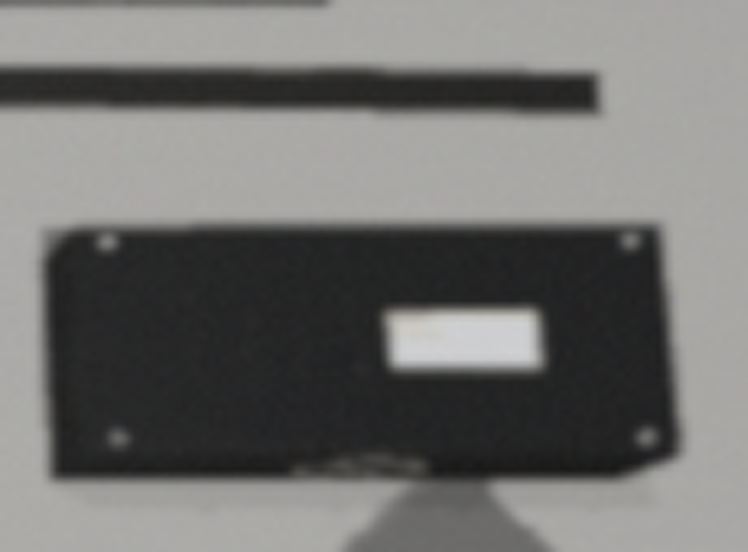

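```bash
cat > meas.py <<'E'
from h import *
def box(x,y,yaw):  # x,y of underside mid (near face), lying: depth .08 along +x', yaw deg of y axis from world y toward... rot about z
    c,s=np.cos(np.radians(yaw)),np.sin(np.radians(yaw))
    return np.array([[x+c*a-s*b,y+s*a+c*b,z] for a,b,z in [(.08,.1005,.053),(.08,-.1005,.053),(0,-.1005,.053),(0,.1005,.053),(0,.1005,0),(0,-.1005,0),(.08,.1005,0)]])
E
python3 - <<'E'
from meas import *
o=np.array([355,150.])
print(B('top',np.array([[75,228],[662,226],[680,452]])/6.5+o,.053).round(4).tolist())
print(B('top',np.array([[52,478],[615,477],[45,250]])/6.5+o,0).round(4).tolist())
# tape centre line refined
print(B('top',np.array([[0,87],[598,94]])/6.5+o,0).round(4).tolist())
for z in [(.51,-.296,0)]: print(((P('top',box(*z))-o)*6.5).round(0).tolist())
# scene screws on top face far pair, near pair
print(B('top',np.array([[107,242],[630,240],[118,438],[646,437]])/6.5+o,.053).round(4).tolist())
E
```

```text
[[0.5921, -0.1978, 0.053], [0.5916, -0.3956, 0.053], [0.514, -0.3942, 0.053]]
[[0.5151, -0.1974, 0.0], [0.5145, -0.3956, 0.0], [0.5984, -0.1987, 0.0]]
[[0.66, -0.1851, 0.0], [0.6558, -0.4022, 0.0]]
[[69.0, 234.0], [665.0, 230.0], [688.0, 464.0], [80.0, 467.0], [47.0, 492.0], [619.0, 489.0], [37.0, 273.0]]
[[0.5871, -0.2083, 0.053], [0.5868, -0.3844, 0.053], [0.5197, -0.2086, 0.053], [0.5191, -0.3835, 0.053]]
```

Emit:
{"method": "step_arm", "body": {"dp": [[0,-2.7,0.6],[0,-2.7,0.6],[0,-2.7,0.6],[0,-2.7,0.6],[0,-2.7,0.6],[0,-2.7,0.6],[0,0,0],[0,0,0]], "roll": [0.01,0,0,0,0,0,0,0]}}

```text
t: 8.55
position: [0.489, -0.2935, 0.3949]
orientation: [[-0.0, -1.0, 0.015], [0.001, 0.015, 1.0], [-1.0, 0.0, 0.001]]
contact_force: [-0.1, 0.1, -0.4]
finger_gap: 0.0942
```

Emit:
{"method": "step_arm", "body": {"dp": [[3,0.5,0],[3,0,-0.3],[3,0,0],[3,0,0],[3,0,0],[2.3,0,0],[0,0,0],[0,0,0]], "roll": [0.005,0,0,0,0,0,0,0]}}

```text
t: 9.22
position: [0.4809, -0.2983, 0.222]
orientation: [[-0.003, -1.0, 0.025], [0.001, 0.025, 1.0], [-1.0, 0.003, 0.001]]
contact_force: [0.1, 0.3, 0.6]
finger_gap: 0.094
```

Emit:
{"method": "step_arm", "body": {"dp": [[0,-0.7,0],[0,-0.7,0],[0,-0.7,0],[0,-0.7,0],[0,-0.7,0],[0,-0.7,0],[0,-0.7,0],[0,-0.7,0],[0,-0.7,0],[0,-0.7,0]], "roll": [0,0,0,0,0,0,0,0,0,0]}}

```text
t: 10.05
position: [0.5509, -0.3004, 0.2235]
orientation: [[-0.004, -1.0, 0.025], [0.0, 0.025, 1.0], [-1.0, 0.004, 0.0]]
contact_force: [-6.8, 0.2, 4.2]
finger_gap: 0.0942
```

```bash
python3 sc.py s7
python3 - <<'E'
from h import *
im=snap('top','t5');print(r.sense()['position'],r.sense()['contact_force'],r.sense()['orientation'][:,2])
cv2.imwrite('pics/t5c.png',cv2.resize(im[140:260,350:475],None,fx=5,fy=5,interpolation=cv2.INTER_CUBIC))
E
```

```text
[ 0.55276332 -0.3000571   0.2234254 ] [-1.24529215 -0.81516584  0.84250733] [ 2.42972084e-02  9.99704589e-01 -6.16677432e-04]
```

View pics/t5c.png

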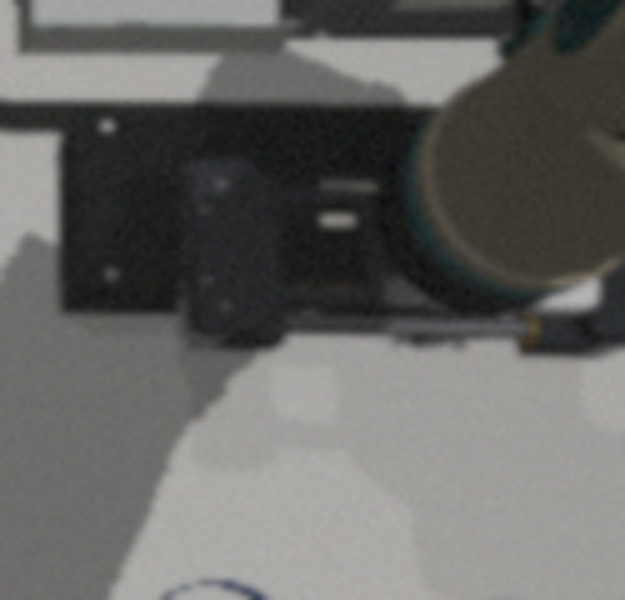

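View pics/s7c.png

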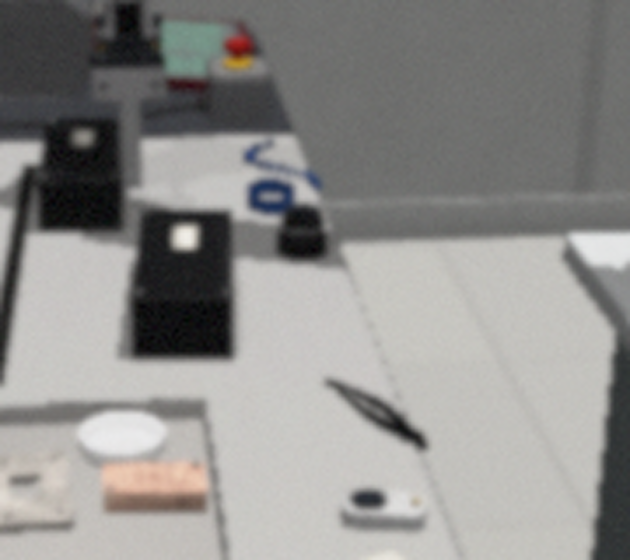

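Run:
```python
from meas import *
o=np.array([350,140.])
print(B('top',np.array([[107,126],[110,274]])/5+o,.053).round(4).tolist())
print(B('top',np.array([[62,312],[185,313]])/5+o,0).round(4).tolist())
```

```text
[[0.6378, -0.2108, 0.053], [0.57, -0.2086, 0.053]]
[[0.5649, -0.1983, 0.0], [0.5641, -0.2553, 0.0]]
```

Emit:
{"method": "step_arm", "body": {"dp": [[0,-0.4,0],[0,-0.4,0],[0,-0.3,0],[0,-0.2,0],[0,-0.15,0],[0,0,0],[0,0,0]], "roll": [0,0,0,0,0,0,0]}}

```text
t: 10.73
position: [0.5655, -0.3006, 0.223]
orientation: [[-0.003, -1.0, 0.025], [0.0, 0.025, 1.0], [-1.0, 0.003, 0.0]]
contact_force: [-5.2, -0.2, 3.9]
finger_gap: 0.0939
```

Emit:
{"method": "step_arm", "body": {"dp": [[0,1.5,0],[0,3,0],[-4,3,0],[-4,3,0],[-4,4,0],[-4,4,0],[0,4,0],[0,2,0],[0,0,0]], "roll": [0,0,0,0,0,0,0,0,0]}}

```text
t: 11.48
position: [0.3487, -0.2953, 0.3495]
orientation: [[-0.001, -1.0, 0.029], [-0.001, 0.029, 1.0], [-1.0, 0.001, -0.001]]
contact_force: [-0.5, 0.3, 0.1]
finger_gap: 0.0942
```

```bash
python3 sc.py s8
python3 - <<'E'
from h import *
im=np.mean([snap('top','t6'),r.get_image('top')],0);print(r.sense()['t'],r.sense()['position'],r.sense()['contact_force'])
cv2.imwrite('pics/t6c.png',cv2.resize(im[140:230,350:475],None,fx=6,fy=6,interpolation=cv2.INTER_CUBIC))
E
```

```text
11.6333 [ 0.35395408 -0.29539509  0.34888009] [-0.4998992  -0.54708126 -0.38234995][ WARN:0@2.569] global loadsave.cpp:1063 imwrite_ Unsupported depth image for selected encoder is fallbacked to CV_8U.
```

View pics/t6c.png

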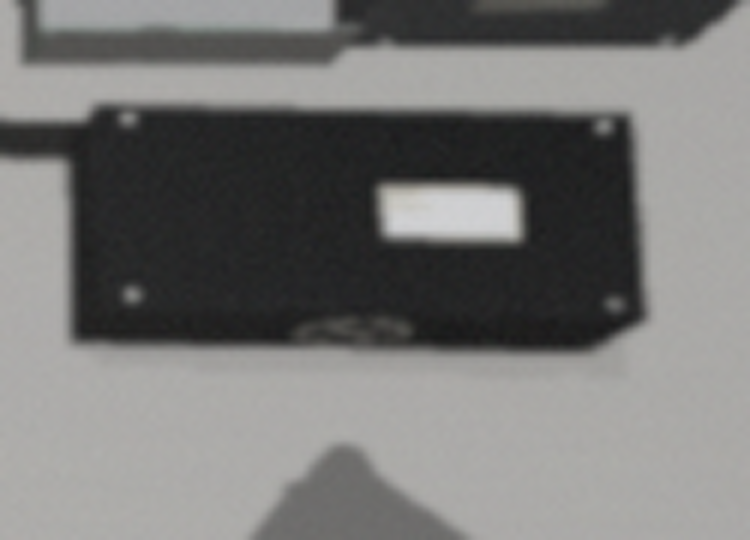

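View pics/t6.png

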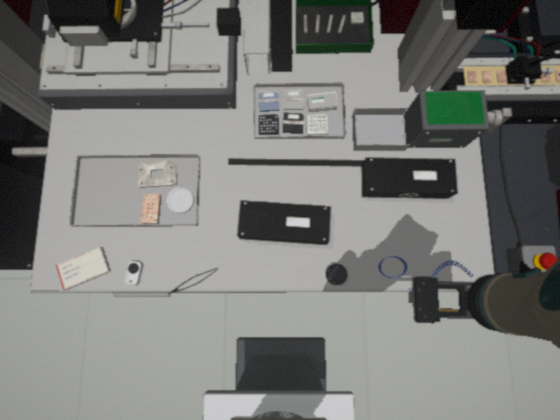

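The stamp (crop (353,328)) is plainly on the underside of the pushed magazine. I'll measure its final pose.

Run:
```python
from meas import *
o=np.array([350,140.])
S=B('top',np.array([[128,118],[603,126],[132,295],[614,304]])/6+o,.053);E=B('top',np.array([[74,343],[590,348]])/6+o,0)
print('screws',S.round(4).tolist());print('edge',E.round(4).tolist())
F=B('top',np.array([[95,106],[630,116]])/6+o,.053);print('far top edge',F.round(4).tolist())
L=B('top',np.array([[0,139],[72,141]])/6+o,0);print('tape',L.round(4).tolist())
p0=np.array([.6666,.1162]);p1=np.array([.656,-.402]);d=(p0-p1)/np.linalg.norm(p0-p1);n=np.array([d[1],-d[0]])
f=lambda X:((X[:,:2]-p0)@n*1e3).round(1)
print('screws',f(S),'edge',f(E),'far',f(F),'tape',f(L))
```

```text
screws [[0.6507, -0.2113, 0.053], [0.6463, -0.3868, 0.053], [0.5827, -0.2093, 0.053], [0.5783, -0.3845, 0.053]]
edge [[0.5774, -0.1987, 0.0], [0.5743, -0.398, 0.0]]
far top edge [[0.6555, -0.1993, 0.053], [0.6502, -0.3971, 0.053]]
tape [[0.6606, -0.1733, 0.0], [0.6596, -0.2017, 0.0]]
screws [ -9.2 -10.  -77.2 -78.1] edge [-82.7 -81.8] far [-4.7 -5.9] tape [-0.1 -0.5]
```

It sits about 3 mm short of the tape's middle, inside the 8 mm limit. I'll add a small nudge for margin.

Emit:
{"method": "step_arm", "body": {"dp": [[0,-3.7,0],[0,-3.7,0],[0,-3.7,0],[0,-3.7,0],[0,-3.3,0],[0,0,0],[0,0,0],[0,0,0]], "roll": [0,0,0,0,0,0,0,0]}}

```text
t: 12.3
position: [0.5339, -0.2991, 0.3474]
orientation: [[-0.001, -1.0, 0.024], [0.001, 0.024, 1.0], [-1.0, 0.001, 0.0]]
contact_force: [0.1, -0.4, -0.8]
finger_gap: 0.0941
```

Emit:
{"method": "step_arm", "body": {"dp": [[3,0,0],[3,0,0],[3,0,0],[3,0,0],[0.4,0,0],[0,-1,0],[0,-0.5,0],[0,0,0],[0,0,0],[0,0,0]], "roll": [0,0,0,0,0,0,0,0,0,0]}}

```text
t: 13.13
position: [0.5483, -0.3002, 0.2253]
orientation: [[0.001, -1.0, 0.025], [-0.001, 0.025, 1.0], [-1.0, -0.001, -0.001]]
contact_force: [0.1, -0.1, -0.3]
finger_gap: 0.0943
```

Emit:
{"method": "step_arm", "body": {"dp": [[0,-0.5,0],[0,-0.5,0],[0,-0.4,0],[0,-0.3,0],[0,-0.2,0],[0,-0.2,0],[0,0,0],[0,0,0]], "roll": [0,0,0,0,0,0,0,0]}}

```text
t: 13.8
position: [0.568, -0.3006, 0.2238]
orientation: [[-0.005, -1.0, 0.025], [0.001, 0.025, 1.0], [-1.0, 0.005, 0.001]]
contact_force: [-5.2, 0.2, 4.0]
finger_gap: 0.0938
```

Emit:
{"method": "step_arm", "body": {"dp": [[0,1.5,0],[0,3,0],[-4,3,0],[-4,3,0],[-4,4,0],[-4,4,0],[0,2,0],[0,0,0],[0,0,0]], "roll": [0,0,0,0,0,0,0,0,0]}}

```text
t: 14.55
position: [0.3956, -0.2965, 0.3505]
orientation: [[0.002, -1.0, 0.026], [-0.001, 0.026, 1.0], [-1.0, -0.002, -0.001]]
contact_force: [1.1, 0.2, 0.8]
finger_gap: 0.094
```

```bash
python3 sc.py s9
python3 - <<'E'
from h import *
im=np.mean([snap('top','t7'),r.get_image('top')],0).astype(np.uint8);print(r.sense()['t'],r.sense()['position'],r.sense()['contact_force'])
cv2.imwrite('pics/t7c.png',cv2.resize(im[140:230,350:475],None,fx=6,fy=6,interpolation=cv2.INTER_CUBIC))
E
```

```text
14.7 [ 0.39712861 -0.29598899  0.34928318] [ 1.08423872 -0.44364525  0.57730147]
```

View pics/t7c.png

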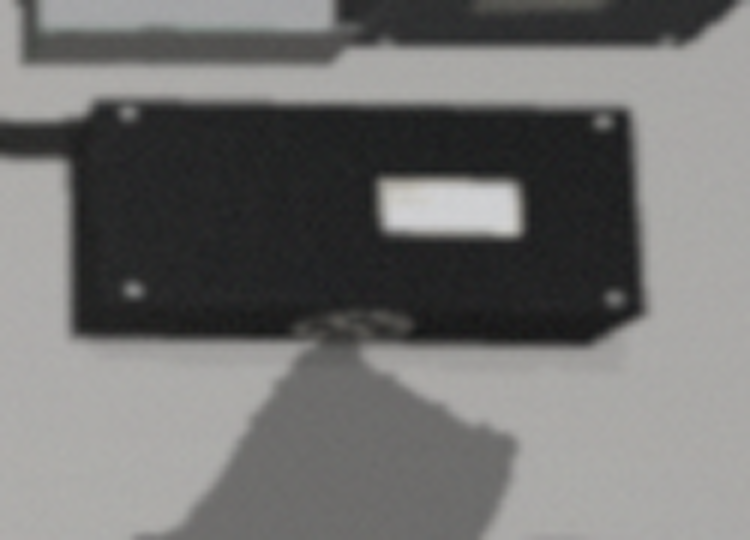

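View pics/s9c.png

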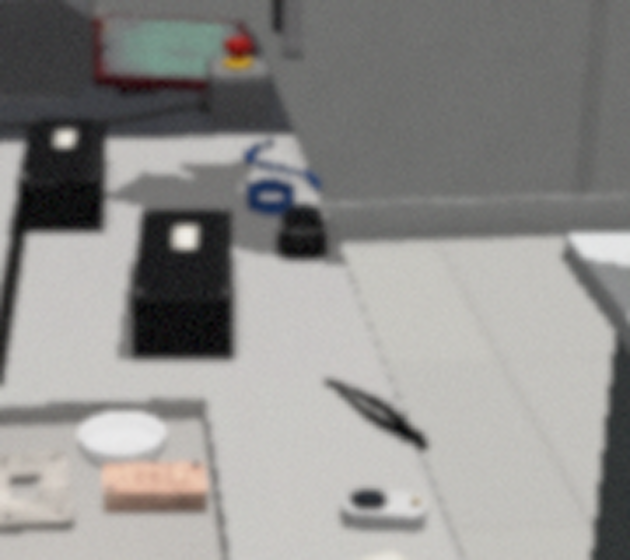

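Run:
```python
from meas import *
p0=np.array([.6666,.1162]);p1=np.array([.656,-.402]);d=(p0-p1)/np.linalg.norm(p0-p1);n=np.array([d[1],-d[0]])
f=lambda X:((X[:,:2]-p0)@n*1e3).round(1)
o=np.array([350,140.])
S=B('top',np.array([[128,113],[602,121],[132,290],[614,298]])/6+o,.053);E=B('top',np.array([[74,337],[590,344]])/6+o,0)
print(f(S),f(E),'yaw rad',((S[0]-S[1])[0]/(S[0]-S[1])[1]+(S[2]-S[3])[0]/(S[2]-S[3])[1])/2, 'line',.0205)
o=np.array([240,130.])
G=B('side',np.array([[21,222],[103,229],[20,235],[1,380]])/3.5+o,0);print('side: far,near corner, tape pts',G.round(4).tolist(),f(G))
r.sign_off()
```

```text
[ -7.3  -8.  -75.3 -75.8] [-80.3 -80.2] yaw rad 0.024016207877842224 line 0.0205
side: far,near corner, tape pts [[0.6583, -0.2297, 0.0], [0.5793, -0.2042, 0.0], [0.6579, -0.1953, 0.0], [0.66, 0.1087, 0.0]] [ -1.2 -80.7  -2.4  -6.5]
the job is handed in; nothing more can be done
```

I tipped both magazines over their far edges by pushing high on the near sides with the open fingers. The stamp showed on the right-hand one. I pushed that one, lying, up to the tape in three strokes, with the fingers low on its underside. I then backed the arm off and handed the job in at about 14.7 s of the 54 s allowed.

Last checks:
- **Position:** in the top view, the stamped magazine's underside lies 80–82 mm in front of the tape's middle (wanted 80 ± 8). The side view gives about 81 mm at the near corner. The two views disagree by a few millimetres on where the tape lies: the side view puts it 2 to 6 mm nearer the robot, which could use up much of the 8 mm margin.
- **Angle:** its angle to the line is about 0.004 rad (limit 0.07).
- **The rest:** the other magazine lies where it fell. I judged the lens, loupe and tweezers by eye only, and they look unmoved. The highest force I saw in the readings was about 8 N, and no check failed.

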